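# Press the pressure-check coupler onto the leaning nipple at the gas station

## Robot

A 6-joint arm with a two-finger parallel gripper is mounted at the origin on the work surface. World frame = base frame: x ahead of the robot, y to its left, z up, the work surface at z = 0. Lengths are in m, angles in rad, forces in N, time in s.
With the tool pointing down it reaches from about 0.4 to 0.825 m from the base axis. Payload 7 kg.
Tool frame: the origin (TCP) lies midway between the tips of the shut fingers; the grasp point (between the pads) lies 19 mm behind it (robot.grip_depth is the distance from the TCP to the grasp point, in m); z points along the fingers, y is the direction in which the jaws open and shut (so a half turn about z gives the same grasp; the last joint's range is limited). The gripper opens to 85 mm and grips with 20 to 120 N. Pads are 22 mm wide; open, the fingers measure 114 mm over their backs; the gripper's body (76 mm by 85 mm) begins 54 mm behind the grasp point. The pads swing forward as they close: fully open they stand 13 mm farther back than shut.
Start: joints at [-0.894, 0.359, 0.012, 0, -1.224, -0.288], TCP at [0.256, -0.625, 0.231] pointing down, gripper open.
Joint ranges: [-3.07, 3.07], [-1.43, 2.12], [-1.02, 1.25], [-3.03, 1.67], [-3.05, -0], [-3.03, 3.03]. Speed limits (rad/s): [2.39, 2.39, 3.01, 3.14, 3.14, 3.14].

## Interface

Orientations are given as a 3x3 rotation matrix whose columns are the frame's x, y, z axes.
In Python, from plant import robot gives the robot as it stands.
- The arm moves only by the tool play_rows, never from a script. Its argument "commands" is one flat list of numbers, 7 for each row, row after row: the turn, a rotation vector about the tool's x, y, z in units of 5 degrees (1.0 is 5 degrees), then the shift along the tool's x, y, z in units of 25 mm (1.0 is 25 mm), then the gripper's target within -1 to 1 (fully open at 1, half-way at 0, shut at -1). A call has 1 to 10 rows; each row is the pose to reach, as a shift and turn from the pose commanded when the call began, along the tool's axes at that moment; what a row does not reach only later rows make up. A row lasts 1/8 s, in which the tool goes at most 62.5 mm and 10.7 degrees, less where a joint would pass 70% of its speed; a pose out of reach is approached as far as the arm can. A call with a gripper value outside its range is refused whole. The fingers move at their own pace and stop on an object; the grip force is fixed at half the most. Time passes only in rows, so rows that repeat a pose let the fingers close. It gives the time, the measured TCP pose, the force and the opening at its end, in the units of the state.
- robot.state(): the state, without advancing time (a new reading comes with each control period).
- robot.get_image(name): name is "scene" or "side" or "wrist"; returns the picture (400x640x3 uint8, red, green, blue); there is no depth.
- robot.get_calibration(name): a dict with "intrinsics" (3x3 intrinsics, pixels), "xyz" and "orientation" of the camera in the world. Camera axes: x right, y down, z forward; pixel columns grow to the right and rows downward; lengths in m; the calibration is good to about 2 mm. A picture is of the moment at which its call begins: read the wrist's pose just before it. get_calibration takes no time and is no camera call; for the wrist camera it gives the pose at the moment of the call.
- robot.finish_job(): hands the job in, once; it reports no verdict.
The state is a dict: "t": time; "q": joint angles; "joint_vel": joint speeds; "joint_torque": joint torques, N m; "ee_pos": TCP position; "tool_rot": TCP orientation; "ft_force": force on the tool from outside, world axes, zero at the start; "ft_torque": the same for the moment, N m; "finger_gap": opening from 0.0 (shut) to 1.0 (fully open).
Only numpy, scipy, OpenCV 4.12 (cv2) and the standard library are available. Lean on these libraries where they do the work, as an engineer would, in place of code of your own. Each camera call takes 0.05 s, during which the arm holds its last target. There are 200 camera calls.

## Task

On the rail unit, slide the carrier by its upright handle along the rail to the gas supply station, until it drops into the detent there. Then take the pressure-check coupler off its stand and press it squarely onto the leaning nipple on the carrier until it snaps and sits fully home on the nipple's seat. Keep hold of it and keep it pressed fully home against the spring valve: the job finishes while you are holding it so, with the carrier still in its detent and the other things on the bench left where they are.

Things in the scene. Friction and masses are not known exactly. Their poses are not given: they have to be found in the camera images.
- rail_unit: Aluminium rail unit fixed to the bench, 110 mm (x) by 360 mm (y). Origin: centre of its underside; its y axis is the rail, +y is the way the carrier must go, its -x side faces the robot. Behind the rail, at x 72, y 75 mm, a 50 mm high post with a brass stub (62 mm) marks the gas station: the nipple stands level with it when the carrier is in the detent.
- carrier (a joint): Position of the grey carrier along the rail, m: 0 at the -y end, gas station's detent at 0.110, end stop at 0.140. Starts between 0 and 0.05. Slides with about 2 N of friction and stays where it is left; the detent, a sprung ball, pulls it in over the last 3 mm and takes about 5 N to leave. Carrier deck: 100 mm (x) by 170 mm (y), top 45 mm above the bench.
- handle (a point): Centre of the top face of the carrier's upright black handle, 90 mm above the bench; axes as the rail unit. The handle is a plate 30 mm (x) by 14 mm (y), 45 mm tall from the deck. It stands 100 mm from the nipple, on the -y side.
- nipple_seat (a point): Centre of the nipple's flat seat, a 30 mm disc on the carrier's aluminium block, 95 mm above the bench. z: the nipple's axis, pointing out, leaning 0.44 rad (25 deg) from vertical to the rail unit's -x side; y: along the rail. A brass nipple 13 mm in diameter rises 20 mm, with three sprung balls (13.5 mm up, out to 21 mm diameter); a 6 mm valve pin rises on to 34 mm.
- valve_pin (a joint): How far the sprung valve pin in the nipple's end is pushed in, in m: 0 free, 0.008 when the coupler sits fully home on the seat. Pushing it takes about 3 N at first and 10 N when home.
- coupler: Loose hand-held pressure-check coupler, about 180 g, 78 mm tall, upright on its stand at the start. Origin: centre of its open mouth, underneath; z: its axis, up to the dial on top. Steel bell 34 mm in diameter from 0 to 30 mm; grey square grip 26 x 26 mm, flats square to x and y, from 30 to 72 mm; round dial 25 mm wide to 78 mm. Bore 16 mm wide, mouth flared to 22 mm, 26 mm deep.
- coupler_mouth (a point): Centre of the coupler's mouth, axes as the coupler. Pressed on, the mouth meets the balls about 14 mm above the seat, needs about 10 N to pass them and snaps over with about 4 mm still to go; those last 4 mm to the seat (mouth flat on it = fully home) are pressed and held against the valve pin. Let go, it springs back 4 to 6 mm and stays on loosely.
- stand_a: Low grey round stand fixed on the bench that holds the coupler at the start: 60 mm in diameter, 10 mm high, with a stud 10 mm in diameter rising to 20 mm that enters the coupler's bore. Origin: centre of its underside. It may be to the left or the right.
- stand_b: Like stand, without a stud, that holds the blank cap. Origin: centre of its underside.
- blank_cap: Bystander: loose steel cap, 28 mm in diameter, 52 mm tall with a thin wing on top. Origin: centre of its underside.
- beaker: Bystander: loose clear plastic beaker, 68 mm wide, 85 mm tall. Origin: centre of its underside.
- syringe: Bystander: loose plastic syringe, about 190 mm long, lying along its x beyond the rail. Origin: on the bench below the middle of its barrel.
- septa_jar: Bystander: loose amber jar with a white cap, 52 mm wide, 60 mm tall. Origin: centre of its underside.
- spanner: Bystander: loose spanner, 165 mm long, lying along its x. Origin: middle of its shank, underside.
Mind the look-alikes: they are no part of the job. Leave any yellow look-alike of the coupler alone.

How it is judged:
On the way, in this order (a step that is already met when the one before it is completed fails the run):
1. the carrier rests in the station's detent, the coupler still off the nipple (value of joint carrier between 0.107 and 0.113 m and value of joint valve_pin below 0.001 m), for 0.3 s.
2. the coupler has snapped squarely onto the nipple and is pressed home by the gripper (value of joint valve_pin above 0.006 m and z of coupler_mouth in the frame of nipple_seat below 0.002 m and distance between coupler_mouth and nipple_seat below 0.004 m and angle between the z axis of coupler and the z axis of nipple_seat, either way round below 0.1 rad and contact force between the fingers and coupler above 2 N), for 0.3 s.
At the end, for the whole second after the job is handed in: At the end the gripper still holds the coupler and keeps it pressed home: carrier within 3 mm of the station detent, valve pin pushed in more than 6 mm of its 8, coupler mouth within 2 mm of the seat along the axis and 4 mm in all, axes within 0.1 rad, coupler at rest and in the fingers (all of step 2 and value of joint carrier between 0.107 and 0.113 m and linear speed of coupler below 0.02 m/s); the arm keeps its last pose, push and grip.
It fails at once if a bystander is pushed more than 40 mm from its place (distance of any of blank_cap, beaker, syringe, septa_jar, spanner from where it was at the start of the episode above 0.04 m).
It fails at once if a bystander is tipped over (angle between any of beaker, septa_jar, blank_cap's own z axis and vertical above 0.6 rad).
It also fails if it takes over 58 s, if anything falls off the work surface, if the arm or the gripper's body presses on something with over 40 N, if the wrist force passes 120 N, or if a joint passes its speed limit or range.

## Working session

There is one attempt and no reset: what is moved stays moved. The work goes in short steps, Python scripts to look and compute and a tool call to move; the robot and the scene stay as the last step left them, time stands still between calls to the robot, and variables do not carry over. Pictures are saved under pics/ and viewed, about 8 in all and at most 12, crops included, and the job is handed in when it is done.

Besides the shell and the picture viewer there is one more tool, called after ">>>" as name(argument=value, ...) on one line, values as JSON. play_rows: Moves the arm, as the interface text tells. Its arguments: {"type":"object","properties":{"commands":{"type":"array","items":{"type":"number"}}},"required":["commands"]}

```bash
mkdir -p pics; ls
python3 - <<'E'
from plant import robot
import cv2,json
import numpy as np
s=robot.state();print({k:np.round(v,3).tolist() for k,v in s.items()})
for n in ["scene","side"]:
    c=robot.get_calibration(n);print(n,{k:np.round(v,4).tolist() for k,v in c.items()})
    cv2.imwrite(f"pics/{n}0.png",robot.get_image(n)[:,:,::-1])
E
```

```text
pics
{'t': 0.0, 'q': [-0.894, 0.359, 0.011, -0.0, -1.224, -0.288], 'joint_vel': [-0.001, 0.001, -0.0, 0.002, 0.001, 0.002], 'joint_torque': [0.001, -58.332, 29.341, 6.937, -0.006, -0.0], 'ee_pos': [0.256, -0.624, 0.23], 'tool_rot': [[-0.925, -0.379, -0.001], [-0.379, 0.925, 0.002], [0.0, 0.002, -1.0]], 'ft_force': [0.241, -0.014, 0.747], 'ft_torque': [0.068, 0.008, 0.006], 'finger_gap': 1.002}
scene {'intrinsics': [[453.1779, 0.0, 316.7286], [0.0, 453.1779, 206.1096], [0.0, 0.0, 1.0]], 'xyz': [1.2661, -0.3978, 0.7878], 'orientation': [[0.5301, 0.5622, -0.6347], [0.8479, -0.3533, 0.3952], [-0.002, -0.7477, -0.664]]}
side {'intrinsics': [[375.0403, 0.0, 319.8596], [0.0, 375.0403, 196.8176], [0.0, 0.0, 1.0]], 'xyz': [0.1749, 0.5164, 0.7629], 'orientation': [[-0.7648, -0.4493, 0.4617], [-0.644, 0.5528, -0.5288], [-0.0176, -0.7018, -0.7121]]}
```

View pics/scene0.png

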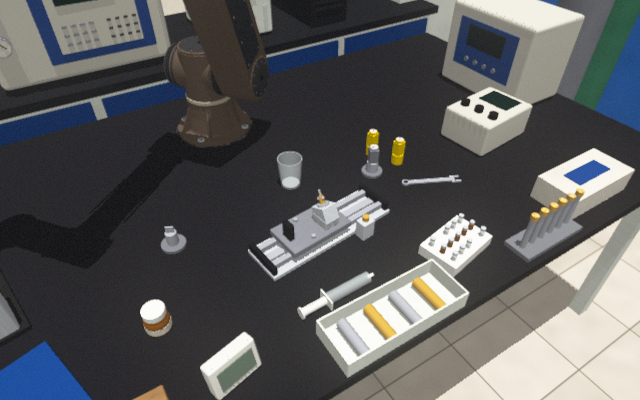

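View pics/side0.png

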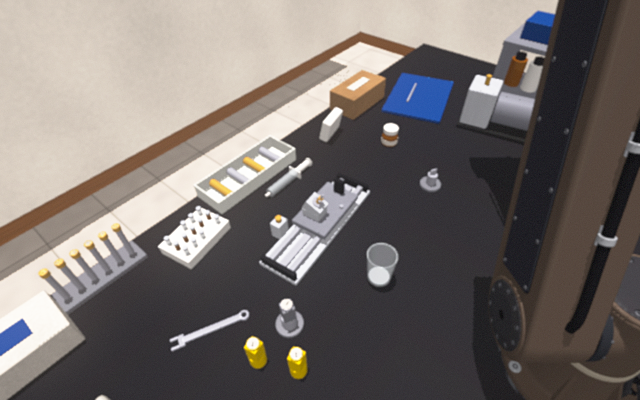

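The scene picture shows the rail unit with its handle at about (289,230), nipple (321,197) and gas post (366,225). The coupler is on its stand at (373,160), with two yellow look-alikes beside it. The side picture shows the same coupler at (289,310). Next I'll zoom in.

Run:
```python
import cv2
a=cv2.imread('pics/scene0.png')[110:280,240:470];b=cv2.imread('pics/side0.png')[165:385,235:405]
cv2.imwrite('pics/c1.png',cv2.resize(a,None,fx=3.4,fy=3.4,interpolation=cv2.INTER_CUBIC))
cv2.imwrite('pics/c2.png',cv2.resize(b,None,fx=2.7,fy=2.7,interpolation=cv2.INTER_CUBIC))
```

```text
(no output)
```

View pics/c1.png

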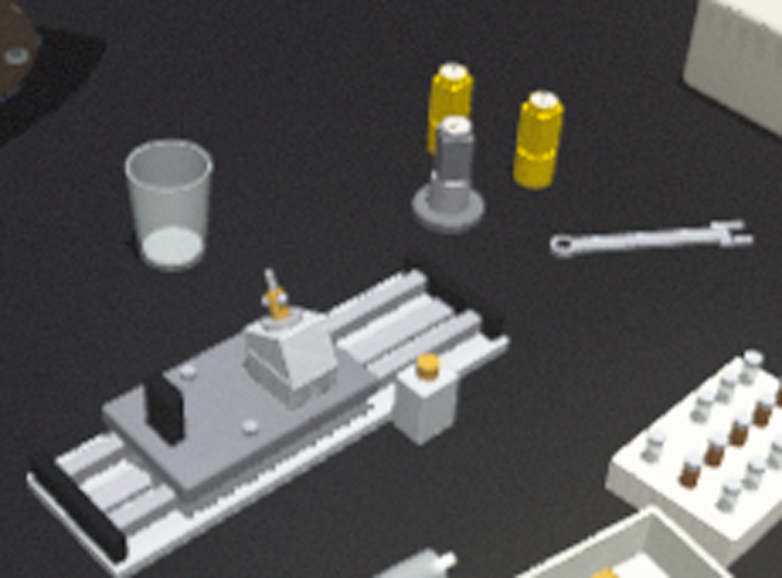

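View pics/c2.png

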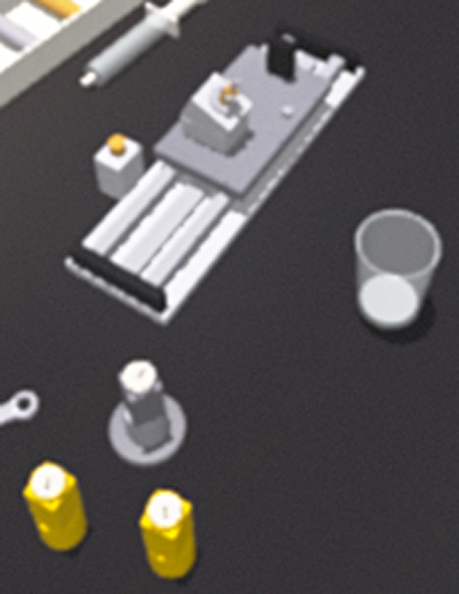

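Scene crop: stub (428,357), handle top (165,388), dial top (455,126), stand (449,206). Side crop: the same features at (117,142), (282,40), (140,373) and (148,428). I'll triangulate these and fit the rail pose.

```bash
cat > h.py <<'E'
import numpy as np
from scipy.optimize import least_squares
from plant import robot
def proj(c,P):
    K=np.array(c["intrinsics"]);R=np.array(c["orientation"])
    p=(np.atleast_2d(P)-np.array(c["xyz"]))@R
    p=p@K.T
    return p[:,:2]/p[:,2:]
def tri(obs): # list of (calib,uv)
    return least_squares(lambda P:np.concatenate([(proj(c,P)[0]-uv) for c,uv in obs]),[.6,-.3,.05])
def plane(c,uv,z):
    K=np.array(c["intrinsics"]);R=np.array(c["orientation"]);o=np.array(c["xyz"])
    d=R@np.linalg.solve(K,[uv[0],uv[1],1]);return o+d*(z-o[2])/d[2]
E
python3 - <<'E'
from h import *
A=robot.get_calibration("scene");B=robot.get_calibration("side")
a=lambda x,y:np.array([240+(x+.5)/3.4-.5,110+(y+.5)/3.4-.5]);b=lambda x,y:np.array([235+(x+.5)/2.7-.5,165+(y+.5)/2.7-.5])
F=dict(stub=(428,357,117,142),handle=(165,388,282,40),dial=(455,126,140,373),stand=(449,206,148,428),seat=(282,318,228,101),pin=(268,272,229,87))
T={}
for k,v in F.items():
    r=tri([(A,a(*v[:2])),(B,b(*v[2:]))]);T[k]=r.x;print(k,r.x.round(4),r.fun.round(1))
print("cap/beaker planes", plane(A,(171,240),0).round(3), plane(A,a(171,245),0).round(3))
S=[((55,-180),a(120,575)),((-55,-180),a(30,478)),((55,180),a(508,345))];D=[((-55,180),b(165,320)),((55,180),b(68,263)),((-55,-180),b(362,70))]
def W(p,m):
    c,s=np.cos(p[2]),np.sin(p[2]);m=np.array(m)/1000.
    return np.array([p[0]+c*m[0]-s*m[1],p[1]+s*m[0]+c*m[1],m[2]])
for zc in (0,6,12):
    def f(p):
        r=[]
        for m,u in S:r+=list(proj(A,W(p,(*m,zc)))[0]-u)
        for m,u in D:r+=list(proj(B,W(p,(*m,zc)))[0]-u)
        v=F['stub'];P=W(p,(72,75,62));r+=list(proj(A,P)[0]-a(*v[:2]))+list(proj(B,P)[0]-b(*v[2:]))
        v=F['handle'];P=W(p,(0,p[3]*1000-135,90));r+=list(proj(A,P)[0]-a(*v[:2]))+list(proj(B,P)[0]-b(*v[2:]))
        return r
    r=least_squares(f,[.6,-.3,-.6,.02]);print(zc,r.x.round(4),r.cost.round(2),r.fun.round(1))
    p=r.x;c,s=np.cos(p[2]),np.sin(p[2]);Rz=np.array([[c,-s],[s,c]])
    for k in('stub','handle','seat','pin'):print(k,(Rz.T@(T[k][:2]-p[:2])).round(4),end=' ')
    print()
E
```

```text
stub [0.6618 0.116  0.0636] [ 0.8  0.1  0.8 -0.1]
handle [ 0.614  -0.0664  0.0882] [ 0.2  0.   0.2 -0.1]
dial [0.4734 0.2812 0.0875] [ 0.8  0.1  0.6 -0.1]
stand [0.472  0.2835 0.0055] [ 0.5  0.   0.4 -0.1]
seat [0.5995 0.0333 0.092 ] [-0. -0. -0.  0.]
pin [0.5877 0.0359 0.122 ] [ 2.4  0.5  2.5 -0.6]
cap/beaker planes [ 0.43  -0.293  0.   ] [0.386 0.062 0.   ]
0 [0.6009 0.0325 0.1125 0.0359] 19.36 [-0.3  2.7 -0.4  2.3  1.1  1.6  0.5  2.2 -0.   1.7  1.5  2.6  1.   1.2
  0.5 -0.3 -0.1 -1.1  0.7 -0.2]
stub [0.0699 0.0761] handle [ 0.0019 -0.0998] seat [-0.0013  0.001 ] pin [-0.0128  0.0049] 
6 [0.6013 0.0325 0.1187 0.0356] 6.07 [ 0.   1.3 -0.5  1.   1.2 -0.3  0.7  0.9 -0.2  0.6  1.2  0.9  1.1  1.1
  0.4 -0.2 -0.  -0.8  0.4 -0.4]
stub [0.07   0.0757] handle [ 0.0009 -0.0997] seat [-0.0017  0.001 ] pin [-0.0131  0.005 ] 
12 [0.6016 0.0325 0.1249 0.0353] 7.03 [ 0.3 -0.1 -0.6 -0.3  1.3 -2.3  0.9 -0.5 -0.4 -0.7  1.  -0.9  1.2  1.
  0.4 -0.1  0.1 -0.5  0.2 -0.6]
stub [0.0701 0.0753] handle [-0.0001 -0.0997] seat [-0.002   0.0011] pin [-0.0134  0.0051]
```

```bash
cat >> h.py <<'E'
from scipy.spatial.transform import Rotation as Rot
def go(pos,R):
    s=robot.state();R0=np.array(s["tool_rot"]);p=np.array(s["ee_pos"])
    print("row",(Rot.from_matrix(R0.T@R).as_rotvec()/np.radians(5)).round(2).tolist(),(R0.T@(np.array(pos)-p)/.025).round(2).tolist())
def tool(yaw,lean=0): # tool y along rail-type axis, z down; lean about y toward -x side
    M=np.array([[-1,0,0],[0,1,0],[0,0,-1.]])
    return Rot.from_euler('z',yaw).as_matrix()@Rot.from_euler('y',-lean).as_matrix()@M
E
python3 - <<'E'
from h import *
go([.614,-.0664,.20],tool(.12))
A=robot.get_calibration("scene");B=robot.get_calibration("side")
a=lambda x,y:np.array([240+(x+.5)/3.4-.5,110+(y+.5)/3.4-.5]);b=lambda x,y:np.array([235+(x+.5)/2.7-.5,165+(y+.5)/2.7-.5])
for v in((545,99,49,481),(453,71,166,509)):print(tri([(A,a(*v[:2])),(B,b(*v[2:]))]).x.round(3))
E
```

```text
row [0.02, -0.0, 3.08] [-21.72, 15.22, 1.24]
[0.47  0.378 0.078]
[0.395 0.34  0.077]
```

>>> play_rows(commands=[0,0,3.1,-21.7,15.2,1.2,1,0,0,3.1,-21.7,15.2,1.2,1,0,0,3.1,-21.7,15.2,1.2,1,0,0,3.1,-21.7,15.2,1.2,1,0,0,3.1,-21.7,15.2,1.2,1,0,0,3.1,-21.7,15.2,1.2,1,0,0,3.1,-21.7,15.2,1.2,1,0,0,3.1,-21.7,15.2,1.2,1,0,0,3.1,-21.7,15.2,1.2,1,0,0,3.1,-21.7,15.2,1.2,1])

```text
t: 1.35
ee_pos: [0.593, -0.0988, 0.2029]
tool_rot: [[-0.993, -0.118, -0.0], [-0.118, 0.993, 0.0], [0.0, 0.0, -1.0]]
ft_force: [0.5, -1.2, 0.5]
finger_gap: 1.002
```

Run:
```python
from h import *
go([.614,-.0664,.20],tool(.12))
```

```text
row [0.0, -0.0, -0.02] [-0.99, 1.19, 0.12]
```

>>> play_rows(commands=[0,0,0,-1,1.2,0.1,1,0,0,0,-1,1.2,0.1,1,0,0,0,-1,1.2,0.1,1])

```text
t: 1.72
ee_pos: [0.6132, -0.068, 0.2001]
tool_rot: [[-0.993, -0.118, -0.001], [-0.118, 0.993, -0.0], [0.001, 0.0, -1.0]]
ft_force: [-0.4, -0.5, 0.2]
finger_gap: 1.005
```

Run:
```python
from h import *
import cv2
go([.614,-.0664,.20],tool(.12))
c=robot.get_calibration("wrist");im=robot.get_image("wrist");cv2.imwrite("pics/w1.png",im[:,:,::-1])
print({k:np.round(v,4).tolist() for k,v in c.items()})
p=np.array([.6013,.0325]);Rz=Rot.from_euler('z',.12).as_matrix()[:2,:2]
for n,m in dict(handle=(0,-100,90),seat=(-0,0,95),stub=(72,75,62)).items():
    print(n,proj(c,np.r_[p+Rz@np.array(m[:2])/1000,m[2]/1000]).round(1))
```

```text
row [0.0, -0.01, -0.01] [-0.04, 0.06, 0.0]
{'intrinsics': [[354.1493, 0.0, 313.4539], [0.0, 354.1493, 204.2017], [0.0, 0.0, 1.0]], 'xyz': [0.535, -0.0774, 0.3437], 'orientation': [[-0.1167, 0.9442, 0.3081], [0.9932, 0.111, 0.0361], [-0.0001, 0.3102, -0.9507]]}
handle [[315.4 199.3]]
seat [[451.2 200.9]]
stub [[512.4 266.8]]
```

View pics/w1.png

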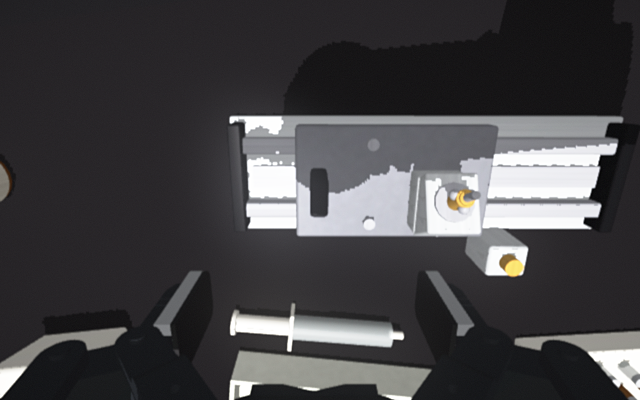

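The wrist picture shows the handle top centred at about (319.5,195.5), the seat at (453,203) and the stub at (512,265). The rail edges lie horizontal, so the yaw of 0.119 is right.

Run:
```python
from h import *
c=robot.get_calibration("wrist");Rz=Rot.from_euler('z',.119).as_matrix()
h=plane(c,(319.5,195.5),.09);s=plane(c,(455,203),.095);t=plane(c,(512,265),.062)
for n,q in zip('hst',(h,s,t)):print(n,q.round(4),(Rz.T@(q-[.6013,.0325,0])).round(4))
print("slide",(Rz.T@(t-s))[1], (Rz.T@(t-h))[1]-.1)
go([.613,-.0655,.062],tool(.119))
```

```text
h [ 0.61   -0.0646  0.09  ] [-0.0029 -0.0974  0.09  ]
s [0.6026 0.0353 0.095 ] [0.0017 0.0026 0.095 ]
t [0.6624 0.1144 0.062 ] [0.0704 0.074  0.062 ]
slide 0.07141873122650821 0.07145096277647767
row [0.0, -0.01, -0.01] [-0.01, 0.12, 5.53]
```

>>> play_rows(commands=[0,0,0,0,0.1,5.5,1,0,0,0,0,0.1,5.5,1,0,0,0,0,0.1,5.5,1,0,0,0,0,0.1,5.5,1,0,0,0,0,0.1,5.5,-1,0,0,0,0,0.1,5.5,-1,0,0,0,0,0.1,5.5,-1,0,0,0,0,0.1,5.5,-1,0,0,0,0,0.1,5.5,-1,0,0,0,0,0.1,5.5,-1])

```text
t: 3.02
ee_pos: [0.6136, -0.0655, 0.0639]
tool_rot: [[-0.993, -0.118, 0.001], [-0.118, 0.993, -0.0], [-0.001, -0.0, -1.0]]
ft_force: [-3.1, 0.3, 6.3]
finger_gap: 0.152
```

>>> play_rows(commands=[0,0,0,0,0.6,0,-1,0,0,0,0,1.2,0,-1,0,0,0,0,1.8,0,-1,0,0,0,0,2.3,0,-1,0,0,0,0,2.7,0,-1,0,0,0,0,2.7,0,-1,0,0,0,0,2.7,0,-1])

```text
t: 3.9
ee_pos: [0.6057, 0.002, 0.0639]
tool_rot: [[-0.993, -0.119, 0.001], [-0.119, 0.993, 0.0], [-0.001, 0.0, -1.0]]
ft_force: [-2.7, 2.6, 6.5]
finger_gap: 0.152
```

>>> play_rows(commands=[0,0,0,0,0.12,0,-1,0,0,0,0,0.12,0,-1,0,0,0,0,0.12,0,-1])

```text
t: 4.28
ee_pos: [0.6054, 0.0046, 0.064]
tool_rot: [[-0.993, -0.118, 0.001], [-0.118, 0.993, 0.0], [-0.001, -0.0, -1.0]]
ft_force: [-1.7, -0.2, 6.4]
finger_gap: 0.149
```

>>> play_rows(commands=[0,0,0,0,0.08,0,-1,0,0,0,0,0.08,0,-1,0,0,0,0,0.08,0,-1])

```text
t: 4.65
ee_pos: [0.6051, 0.0068, 0.0639]
tool_rot: [[-0.993, -0.118, 0.001], [-0.118, 0.993, 0.0], [-0.001, 0.0, -1.0]]
ft_force: [-2.2, 2.3, 6.5]
finger_gap: 0.156
```

>>> play_rows(commands=[0,0,0,0,0.06,0,-1,0,0,0,0,0.06,0,-1,0,0,0,0,0.06,0,-1])

```text
t: 5.03
ee_pos: [0.605, 0.008, 0.0639]
tool_rot: [[-0.993, -0.118, 0.001], [-0.118, 0.993, 0.0], [-0.001, -0.0, -1.0]]
ft_force: [-1.4, 0.8, 6.6]
finger_gap: 0.152
```

>>> play_rows(commands=[0,0,0,0,0.04,0,-1,0,0,0,0,0.04,0,-1,0,0,0,0,0.04,0,-1])

```text
t: 5.4
ee_pos: [0.6049, 0.0088, 0.0639]
tool_rot: [[-0.993, -0.118, 0.001], [-0.118, 0.993, -0.0], [-0.001, -0.0, -1.0]]
ft_force: [-1.9, -0.7, 5.7]
finger_gap: 0.151
```

>>> play_rows(commands=[0,0,0,0,0.04,0,-1,0,0,0,0,0.04,0,-1,0,0,0,0,0.04,0,-1])

```text
t: 5.78
ee_pos: [0.6048, 0.0098, 0.0639]
tool_rot: [[-0.993, -0.118, 0.001], [-0.118, 0.993, -0.0], [-0.001, -0.0, -1.0]]
ft_force: [-1.9, -0.6, 6.6]
finger_gap: 0.152
```

>>> play_rows(commands=[0,0,0,0,0,0,1,0,0,0,0,0,0,1,0,0,0,0,0,0,1,0,0,0,0,0,0,1,0,0,0,0,0,-2.5,1,0,0,0,0,0.5,-5.5,1,0,0,0,0,1,-5.5,1,0,0,0,0,1,-5.5,1,0,0,0,0,1,-5.5,1,0,0,0,0,1,-5.5,1])

```text
t: 7.02
ee_pos: [0.6007, 0.0343, 0.1989]
tool_rot: [[-0.993, -0.118, -0.003], [-0.118, 0.993, -0.001], [0.003, -0.001, -1.0]]
ft_force: [-0.5, 0.9, -0.5]
finger_gap: 1.0
```

Run:
```python
from h import *
import cv2
c=robot.get_calibration("wrist");im=robot.get_image("wrist");cv2.imwrite("pics/w2.png",im[:,:,::-1])
cv2.imwrite("pics/w2c.png",cv2.resize(im[110:300,210:470,::-1],None,fx=3,fy=3,interpolation=cv2.INTER_CUBIC))
print({k:np.round(v,4).tolist() for k,v in c.items()})
```

```text
{'intrinsics': [[354.1493, 0.0, 313.4539], [0.0, 354.1493, 204.2017], [0.0, 0.0, 1.0]], 'xyz': [0.5228, 0.025, 0.3427], 'orientation': [[-0.1159, 0.9447, 0.3067], [0.9933, 0.1105, 0.0351], [-0.0007, 0.3087, -0.9511]]}
```

View pics/w2c.png

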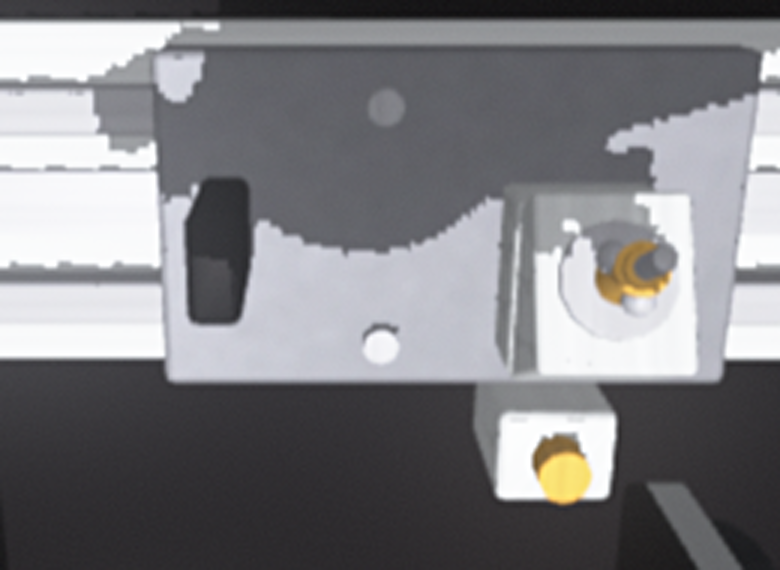

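Seat disc at crop (619,279), stub top (563,477), handle top face at about x 187–243. Next I'll work out the carrier offset.

Run:
```python
from h import *
c=robot.get_calibration("wrist");Rz=Rot.from_euler('z',.1185).as_matrix()
f=lambda x,y:(210+x/3-.33,110+y/3-.33)
h=plane(c,f(215,285),.09);s=plane(c,f(619,279),.095);t=plane(c,f(563,477),.062)
for n,q in zip('hst',(h,s,t)):print(n,q.round(4),(Rz.T@(q-[.6013,.0325,0])).round(4))
```

```text
h [0.6077 0.0105 0.09  ] [ 0.0037 -0.0226  0.09  ]
s [0.593  0.1089 0.095 ] [0.0008 0.0769 0.095 ]
t [0.6646 0.1162 0.062 ] [0.0728 0.0756 0.062 ]
```

Run:
```python
from h import *
go([.605,.0084,.064],tool(.1185))
```

```text
row [-0.01, -0.03, -0.01] [-0.06, -1.04, 5.41]
```

>>> play_rows(commands=[0,0,0,0,-1.04,2,1,0,0,0,0,-1.04,4,1,0,0,0,0,-1.04,5.4,1,0,0,0,0,-1.04,5.4,1,0,0,0,0,-1.04,5.4,-1,0,0,0,0,-1.04,5.4,-1,0,0,0,0,-1.04,5.4,-1,0,0,0,0,-1.04,5.4,-1,0,0,0,0,-1.04,5.4,-1,0,0,0,0,-1.04,5.4,-1])

```text
t: 8.32
ee_pos: [0.6049, 0.0091, 0.0666]
tool_rot: [[-0.993, -0.118, 0.001], [-0.118, 0.993, 0.0], [-0.001, 0.0, -1.0]]
ft_force: [-2.1, 0.2, 5.9]
finger_gap: 0.149
```

>>> play_rows(commands=[0,0,0,0,0,0,-1,0,0,0,0,0,0,-1])

```text
t: 8.57
ee_pos: [0.6049, 0.0091, 0.0666]
tool_rot: [[-0.993, -0.118, 0.001], [-0.118, 0.993, 0.0], [-0.001, 0.0, -1.0]]
ft_force: [-2.2, -0.1, 5.9]
finger_gap: 0.15
```

>>> play_rows(commands=[0,0,0,0,0,0,1,0,0,0,0,0,0,1,0,0,0,0,0,0,1,0,0,0,0,0,0,1,0,0,0,0,0,-2.5,1,0,0,0,0,1,-5.5,1,0,0,0,0,2,-5.5,1,0,0,0,0,4,-5.5,1,0,0,0,0,5,-5.5,1,0,0,0,0,5,-5.5,1])

```text
t: 9.82
ee_pos: [0.5895, 0.1347, 0.203]
tool_rot: [[-0.993, -0.12, -0.0], [-0.12, 0.993, 0.0], [-0.0, 0.0, -1.0]]
ft_force: [0.4, 0.4, -0.7]
finger_gap: 0.998
```

Run:
```python
from h import *
go([.445,.215,.24],tool(0))
```

```text
row [0.0, -0.0, 1.38] [5.35, 3.89, -1.48]
```

Run:
```python
from h import *
go([.473,.282,.22],tool(0))
```

```text
row [0.0, -0.0, 1.38] [3.92, 6.41, -0.68]
```

>>> play_rows(commands=[0,0,1.4,3.9,6.4,-0.7,1,0,0,1.4,3.9,6.4,-0.7,1,0,0,1.4,3.9,6.4,-0.7,1,0,0,1.4,3.9,6.4,-0.7,1,0,0,1.4,3.9,6.4,-0.7,1,0,0,1.4,3.9,6.4,-0.7,1,0,0,1.4,3.9,6.4,-0.7,1])

```text
t: 10.7
ee_pos: [0.4747, 0.2793, 0.2203]
tool_rot: [[-1.0, 0.006, -0.0], [0.006, 1.0, -0.0], [0.0, -0.0, -1.0]]
ft_force: [0.3, -0.7, -0.8]
finger_gap: 0.998
```

Run:
```python
from h import *
import cv2
c=robot.get_calibration("wrist");im=robot.get_image("wrist")
print({k:np.round(v,4).tolist() for k,v in c.items()},robot.state()["ee_pos"])
u=proj(c,[[.473,.282,.088],[.473,.282,.01]]);print(u)
x0,y0=240,90
cv2.imwrite("pics/w3c.png",cv2.resize(im[y0:y0+200,x0:x0+260,::-1],None,fx=3,fy=3,interpolation=cv2.INTER_CUBIC))
```

```text
{'intrinsics': [[354.1493, 0.0, 313.4539], [0.0, 354.1493, 204.2017], [0.0, 0.0, 1.0]], 'xyz': [0.3959, 0.2799, 0.3639], 'orientation': [[0.0077, 0.9504, 0.311], [1.0, -0.0071, -0.003], [-0.0006, 0.311, -0.9504]]} [0.47461457 0.2794257  0.22033866]
[[317.03574838 188.71750099]
 [316.34782622 168.0572324 ]]
```

View pics/w3c.png

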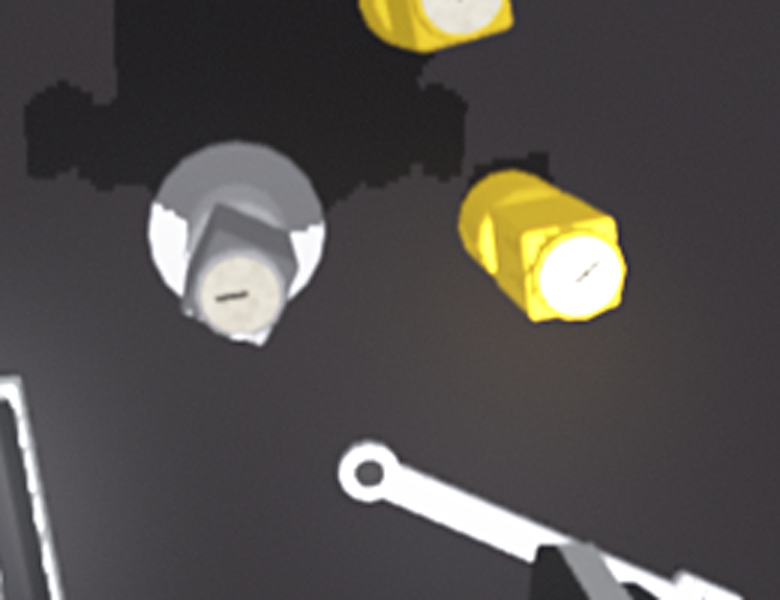

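Dial at crop (240,294), stand (237,230). Grip-square corners at about (297,266), (265,344) and (185,311), which puts the grip at a yaw of about -0.4.

Run:
```python
from h import *
c=robot.get_calibration("wrist")
f=lambda x,y:(240+x/3-.33,90+y/3-.33)
d=plane(c,f(240,294),.088);s=plane(c,f(237,230),.01);r,b,l=[plane(c,f(*q),.082) for q in((297,266),(265,344),(185,311))]
print(d.round(4),s.round(4),'ctr',((r+l)/2).round(4),np.linalg.norm(r-b),np.linalg.norm(b-l))
e=b-l;e2=r-b;print(np.arctan2(-e[0],e[1]),np.arctan2(-e2[0],e2[1]))
go([*((d+s)/2)[:2],.14],tool(-.40)); go([*((d+s)/2)[:2],.043],tool(-.40))
```

```text
[0.4721 0.2843 0.088 ] [0.4712 0.2845 0.01  ] ctr [0.4722 0.2846 0.082 ] 0.02392086534365268 0.024218270450795096
-0.4148648333647943 1.2027554743910451
row [-0.01, -0.0, 4.52] [0.12, 0.2, 3.21]
row [-0.01, -0.0, 4.52] [0.12, 0.2, 7.09]
```

>>> play_rows(commands=[0,0,2.2,0.1,0.2,1.5,1,0,0,4.5,0.1,0.2,3,1,0,0,4.5,0.1,0.2,4,1,0,0,4.5,0.1,0.2,5,1,0,0,4.5,0.1,0.2,6,1,0,0,4.5,0.1,0.2,7.1,1,0,0,4.5,0.1,0.2,7.1,1,0,0,4.5,0.1,0.2,7.1,1])

```text
t: 11.75
ee_pos: [0.4722, 0.2856, 0.0439]
tool_rot: [[-0.922, 0.386, 0.001], [0.386, 0.922, 0.0], [-0.0, 0.0, -1.0]]
ft_force: [0.1, 0.7, 0.1]
finger_gap: 1.0
```

>>> play_rows(commands=[0,0,0,0,0,0,-1,0,0,0,0,0,0,-1,0,0,0,0,0,0,-1,0,0,0,0,0,0,-1,0,0,0,0,0,0,-1,0,0,0,0,0,0,-1])

```text
t: 12.5
ee_pos: [0.4717, 0.2856, 0.0436]
tool_rot: [[-0.923, 0.386, 0.0], [0.386, 0.923, 0.0], [-0.0, 0.0, -1.0]]
ft_force: [-3.0, -0.5, 5.8]
finger_gap: 0.294
```

Run:
```python
from h import *
import cv2
s=robot.state();print(s["ee_pos"],s["tool_rot"],s["ft_force"])
im=robot.get_image("wrist")
cv2.imwrite("pics/w4.png",im[:,:,::-1])
```

```text
[0.47167232 0.28564297 0.0435621 ] [[-9.22500427e-01  3.85995860e-01  3.97774914e-04]
 [ 3.85995982e-01  9.22500415e-01  2.94141989e-04]
 [-2.53409933e-04  4.24885629e-04 -9.99999878e-01]] [-3.03894099 -0.50340855  5.84841185]
```

>>> play_rows(commands=[0,0,0,0,0,-0.6,-1,0,0,0,0,0,-1.4,-1,0,0,0,0,0,-3,-1,0,0,0,0,0,-5,-1,0,0,0,0,0,-6,-1,0,0,0,0,0,-6,-1])

```text
t: 13.3
ee_pos: [0.4722, 0.2862, 0.1957]
tool_rot: [[-0.922, 0.386, 0.003], [0.386, 0.922, 0.003], [-0.001, 0.004, -1.0]]
ft_force: [-0.4, 0.1, -3.2]
finger_gap: 0.298
```

```bash
cat >> h.py <<'E'
L=0.4363; RT=tool(.1185,L); n=-RT[:,2]; seat=np.array([.5927,.1084,.095]); MO=np.array([-.0009,0,.0336])
def tcp_for(d,off=(0,0,0)): # mouth d above seat along axis
    return seat+n*d-RT@(MO+np.array(off))
E
python3 - <<'E'
from h import *
print(n,RT[:,1]);p=tcp_for(.06);print(p);go(p,RT)
s=robot.state();print(s["ee_pos"],s["finger_gap"])
E
```

```text
[-0.4196254  -0.04995968  0.90632144] [-0.11822286  0.99298709  0.        ]
[0.55261309 0.10362734 0.17945136]
row [-1.24, -4.86, -5.82] [-5.78, -5.5, 0.63]
[0.47224239 0.28619737 0.19569996] 0.298301713487153
```

>>> play_rows(commands=[-1.24,-4.86,-5.82,-5.78,-5.5,0.63,-1,-1.24,-4.86,-5.82,-5.78,-5.5,0.63,-1,-1.24,-4.86,-5.82,-5.78,-5.5,0.63,-1,-1.24,-4.86,-5.82,-5.78,-5.5,0.63,-1,-1.24,-4.86,-5.82,-5.78,-5.5,0.63,-1,-1.24,-4.86,-5.82,-5.78,-5.5,0.63,-1,-1.24,-4.86,-5.82,-5.78,-5.5,0.63,-1])

```text
t: 14.18
ee_pos: [0.5526, 0.1042, 0.1778]
tool_rot: [[-0.901, -0.118, 0.417], [-0.109, 0.993, 0.047], [-0.42, -0.003, -0.908]]
ft_force: [-0.5, 0.5, -2.0]
finger_gap: 0.297
```

Run:
```python
from h import *
import cv2
s=robot.state();print(s["ee_pos"],s["q"]);go(tcp_for(.06),RT)
R=np.array(s["tool_rot"]);p=np.array(s["ee_pos"])
ims=[]
for nme in("scene","side"):
    c=robot.get_calibration(nme);im=robot.get_image(nme)[:,:,::-1].copy()
    m=p+R@MO;P=[m,m-R[:,2]*.078,seat,seat+n*.034,seat+n*.02]
    u=proj(c,P);print(nme,u.round(1).tolist())
    x,y=(u[0]).astype(int);x0,y0=x-50,y-60;print(x0,y0)
    ims.append(cv2.resize(im[y0:y0+120,x0:x0+80],None,fx=5,fy=5,interpolation=cv2.INTER_CUBIC))
cv2.imwrite("pics/p5.png",np.hstack(ims))
```

```text
[0.55261568 0.1041594  0.17779092] [ 0.62088588 -0.01354224 -0.87578278  0.57908069 -0.382439   -2.57756547]
row [-0.03, -0.04, 0.02] [-0.03, -0.02, -0.06]
scene [[341.4, 167.0], [333.1, 135.5], [347.4, 189.7], [344.0, 176.7], [345.4, 182.1]]
291 107
side [[308.7, 209.6], [320.4, 192.6], [300.8, 220.4], [305.2, 214.0], [303.3, 216.7]]
258 149
```

View pics/p5.png

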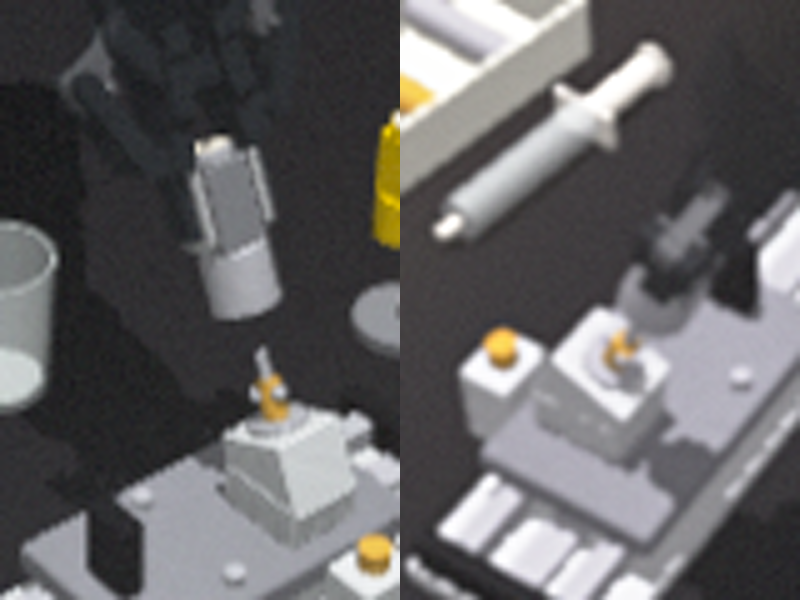

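Scene crop: the mouth at (247,304) and the nipple pin at (262,350) are shifted equally from their predictions, so the relative alignment is good. In the side view they agree within about 1 px. I'll go down along the axis and watch the forces.

Run:
```python
from h import *
go(tcp_for(.022),RT)
```

```text
row [-0.03, -0.04, 0.02] [-0.05, -0.01, 1.46]
```

>>> play_rows(commands=[0,0,0,0,0,0.4,-1,0,0,0,0,0,0.8,-1,0,0,0,0,0,1.1,-1,0,0,0,0,0,1.45,-1,0,0,0,0,0,1.45,-1,0,0,0,0,0,1.45,-1])

```text
t: 15.02
ee_pos: [0.5671, 0.1047, 0.1447]
tool_rot: [[-0.901, -0.118, 0.417], [-0.109, 0.993, 0.047], [-0.42, -0.003, -0.908]]
ft_force: [0.9, 0.5, -2.0]
finger_gap: 0.299
```

```bash
cat >> h.py <<'E'
def rep():
    s=robot.state();R=np.array(s["tool_rot"]);m=np.array(s["ee_pos"])+R@MO
    print("t",s["t"],"mouth in seat frame(tool x,y,-z) mm",((m-seat)@RT*[1,1,-1]*1000).round(1),"F tool",(np.array(s["ft_force"])@R).round(1),"M",(np.array(s["ft_torque"])@R).round(2),"gap",round(float(s["finger_gap"]),3))
E
python3 - <<'E'
from h import *
import cv2
rep();go(tcp_for(.01),RT)
ims=[]
for nme,x0,y0 in(("scene",307,140),("side",266,179)):
    im=robot.get_image(nme)[:,:,::-1]
    ims.append(cv2.resize(im[y0:y0+60,x0:x0+60],None,fx=6.6,fy=6.6,interpolation=cv2.INTER_CUBIC))
cv2.imwrite("pics/p6.png",np.hstack(ims))
E
```

```text
t 15.025 mouth in seat frame(tool x,y,-z) mm [ 1.7 -0.7 22.4] F tool [-0.   0.4  2.2] M [-0.06  1.7   0.03] gap 0.299
row [-0.04, -0.04, 0.02] [-0.06, 0.03, 0.49]
```

View pics/p6.png

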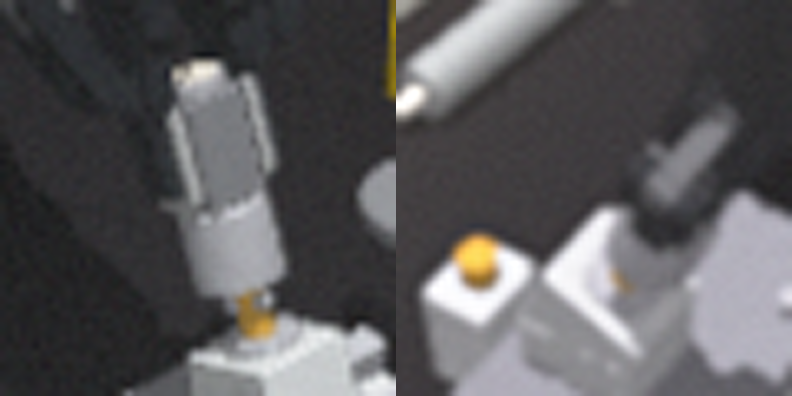

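Both views show the nipple entering the bell. The nipple axis sits about 1 mm to the right in the scene crop, which matches the computed correction. I'll apply that and press.

>>> play_rows(commands=[0,0,0,-0.06,0.03,0,-1,0,0,0,-0.06,0.03,0.1,-1,0,0,0,-0.06,0.03,0.2,-1,0,0,0,-0.06,0.03,0.3,-1,0,0,0,-0.06,0.03,0.3,-1])

```text
t: 15.75
ee_pos: [0.5712, 0.1054, 0.1379]
tool_rot: [[-0.901, -0.118, 0.417], [-0.109, 0.993, 0.046], [-0.419, -0.004, -0.908]]
ft_force: [-0.2, -0.1, -1.9]
finger_gap: 0.295
```

Run:
```python
from h import *
rep();go(tcp_for(.008),RT)
```

```text
t 15.75 mouth in seat frame(tool x,y,-z) mm [ 0.8 -0.5 14.5] F tool [ 1.  -0.1  1.6] M [-0.04  1.72 -0.01] gap 0.295
row [-0.04, -0.04, 0.02] [-0.03, 0.02, 0.26]
```

>>> play_rows(commands=[0,0,0,-0.02,0.01,0.08,-1,0,0,0,-0.02,0.01,0.16,-1,0,0,0,-0.02,0.01,0.24,-1,0,0,0,-0.02,0.01,0.24,-1])

```text
t: 16.25
ee_pos: [0.5741, 0.1063, 0.1327]
tool_rot: [[-0.901, -0.119, 0.417], [-0.109, 0.993, 0.047], [-0.419, -0.003, -0.908]]
ft_force: [-0.2, 1.4, -1.5]
finger_gap: 0.3
```

Run:
```python
from h import *
rep()
```

```text
t 16.25 mouth in seat frame(tool x,y,-z) mm [0.2 0.  8.5] F tool [0.7 1.4 1.3] M [-0.41  1.72 -0.03] gap 0.3
```

>>> play_rows(commands=[0,0,0,0,0,0.06,-1,0,0,0,0,0,0.12,-1,0,0,0,0,0,0.12,-1])

```text
t: 16.62
ee_pos: [0.5754, 0.1065, 0.1299]
tool_rot: [[-0.901, -0.119, 0.416], [-0.109, 0.993, 0.047], [-0.419, -0.003, -0.908]]
ft_force: [1.9, 0.3, -5.8]
finger_gap: 0.298
```

Run:
```python
from h import *
rep()
```

```text
t 16.625 mouth in seat frame(tool x,y,-z) mm [0.3 0.  5.4] F tool [0.7 0.1 6.1] M [-0.4   1.48  0.04] gap 0.298
```

>>> play_rows(commands=[0,0,0,0,0,0.06,-1,0,0,0,0,0,0.12,-1,0,0,0,0,0,0.12,-1])

```text
t: 17.0
ee_pos: [0.5769, 0.1066, 0.1279]
tool_rot: [[-0.901, -0.119, 0.418], [-0.109, 0.993, 0.047], [-0.42, -0.003, -0.907]]
ft_force: [-3.9, 0.4, 3.8]
finger_gap: 0.296
```

Run:
```python
from h import *
rep()
```

```text
t 17.0 mouth in seat frame(tool x,y,-z) mm [-0.3  0.   3. ] F tool [ 1.9  0.9 -5.1] M [-0.3   2.14  0.04] gap 0.296
```

>>> play_rows(commands=[0,0,0,0,0,0.06,-1,0,0,0,0,0,0.06,-1,0,0,0,0,0,0.06,-1])

```text
t: 17.38
ee_pos: [0.5776, 0.107, 0.1267]
tool_rot: [[-0.901, -0.119, 0.418], [-0.109, 0.993, 0.047], [-0.42, -0.003, -0.907]]
ft_force: [-4.2, 0.5, 4.1]
finger_gap: 0.296
```

Run:
```python
from h import *
rep()
```

```text
t 17.375 mouth in seat frame(tool x,y,-z) mm [-0.5  0.3  1.5] F tool [ 2.   0.9 -5.5] M [-0.18  1.95  0.  ] gap 0.296
```

>>> play_rows(commands=[0,0,0,0,0,0.06,-1,0,0,0,0,0,0.06,-1,0,0,0,0,0,0.06,-1])

```text
t: 17.75
ee_pos: [0.5784, 0.1071, 0.1259]
tool_rot: [[-0.9, -0.119, 0.419], [-0.109, 0.993, 0.048], [-0.421, -0.003, -0.907]]
ft_force: [-8.0, 0.5, 10.0]
finger_gap: 0.298
```

Run:
```python
from h import *
rep()
```

```text
t 17.75 mouth in seat frame(tool x,y,-z) mm [-0.9  0.3  0.5] F tool [  2.9   1.4 -12.4] M [-0.15  2.35  0.03] gap 0.298
```

>>> play_rows(commands=[0,0,0,0.01,0,0.06,-1,0,0,0,0.01,0,0.06,-1,0,0,0,0.01,0,0.06,-1])

```text
t: 18.12
ee_pos: [0.5789, 0.1072, 0.1259]
tool_rot: [[-0.899, -0.119, 0.421], [-0.109, 0.993, 0.048], [-0.423, -0.002, -0.906]]
ft_force: [-19.6, -1.8, 25.5]
finger_gap: 0.294
```

Run:
```python
from h import *
rep()
```

```text
t 18.125 mouth in seat frame(tool x,y,-z) mm [-1.4  0.4  0.2] F tool [  7.1   0.5 -31.5] M [-0.3   4.23 -0.02] gap 0.294
```

>>> play_rows(commands=[0,0,0,0.01,0,0.06,-1,0,0,0,0.01,0,0.06,-1,0,0,0,0.01,0,0.06,-1])

```text
t: 18.5
ee_pos: [0.5801, 0.1076, 0.1259]
tool_rot: [[-0.898, -0.12, 0.423], [-0.109, 0.993, 0.049], [-0.426, -0.002, -0.905]]
ft_force: [-24.5, -2.3, 35.3]
finger_gap: 0.296
```

Run:
```python
from h import *
import cv2
rep()
ims=[]
for nme,x0,y0 in(("scene",307,140),("side",266,179)):
    im=robot.get_image(nme)[:,:,::-1]
    ims.append(cv2.resize(im[y0:y0+60,x0:x0+60],None,fx=6.6,fy=6.6,interpolation=cv2.INTER_CUBIC))
cv2.imwrite("pics/p7.png",np.hstack(ims))
```

```text
t 18.5 mouth in seat frame(tool x,y,-z) mm [-2.6  0.7 -0.2] F tool [  7.2   0.6 -42.4] M [-0.16  4.43 -0.11] gap 0.296
```

View pics/p7.png

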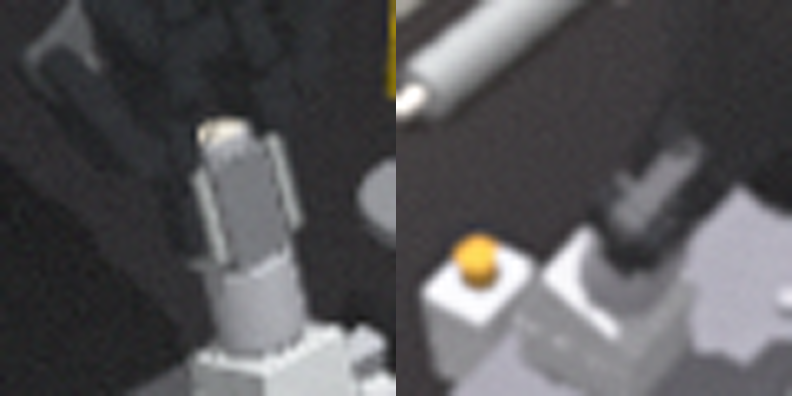

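It looks fully home: the mouth is flush on the seat in both views, and the force rises steeply past the 10 N valve load. I'll ease off the excess push slightly and centre it.

>>> play_rows(commands=[0,0,0,0.04,0,-0.05,-1,0,0,0,0.04,0,-0.05,-1,0,0,0,0.04,0,-0.05,-1,0,0,0,0.04,0,-0.05,-1,0,0,0,0.04,0,-0.05,-1,0,0,0,0.04,0,-0.05,-1])

```text
t: 19.35
ee_pos: [0.5792, 0.1076, 0.1258]
tool_rot: [[-0.899, -0.119, 0.422], [-0.109, 0.993, 0.048], [-0.425, -0.002, -0.905]]
ft_force: [-10.9, -0.9, 20.7]
finger_gap: 0.299
```

Run:
```python
from h import *
rep();s=robot.state();print(s["tool_rot"],np.degrees(np.arccos(-np.array(s["tool_rot"])[:,2]@n)),np.abs(s["joint_vel"]).max())
```

```text
t 19.35 mouth in seat frame(tool x,y,-z) mm [-1.7  0.7  0. ] F tool [  1.1   0.4 -23.4] M [0.08 1.76 0.04] gap 0.299
[[-0.89885159 -0.11893108  0.42180708]
 [-0.10862264  0.99289999  0.04848433]
 [-0.42457854 -0.00223758 -0.90538835]] 0.16009081481607804 0.0016173687611762146
```

```bash
python3 -c "
from h import *
rep();robot.finish_job();rep()"
```

```text
t 19.35 mouth in seat frame(tool x,y,-z) mm [-1.7  0.7  0. ] F tool [  1.1   0.4 -23.4] M [0.08 1.76 0.04] gap 0.299
the job is handed in; nothing more can be done
the job is handed in; nothing more can be done
```

I slid the carrier by its handle to the gas station and pressed the coupler onto the leaning nipple until it was fully home. I handed the job in at 19.4 s, still holding and pressing the coupler; no verdict came back.

**Last checks that agreed:**
- **Home on the seat:** the push force rose steeply past the valve spring load and peaked at 42 N. I eased it to about 23 N axially, with sideways force of about 1 N.
- **Depth and angle:** the mouth was about 0 mm from the seat along the axis, by my estimate. The tool was within 0.2° of the nipple axis I worked out.
- **Grip:** the finger opening of 0.299 matches the 26 mm grip.
- **Pictures:** before that last ease-off, the scene and side views showed the coupler flush on the seat.

**Less certain:**
- **Carrier position:** the estimates did not fully agree, at about 0.5 to 2 mm past the nominal detent, which is inside the 3 mm tolerance. The forces while sliding were too noisy to show the detent clearly.
- **Sideways offset:** my final estimate put the mouth 1.7 mm off the seat centre one way and 0.7 mm the other. That is against a seat position known only to 1–2 mm.
- **Bystanders:** I did not measure them again at the end; no move went near them.

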